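# Clear, try and hold open the lid of a vial cooler

### The arm

A 6-joint arm with a two-finger parallel gripper is mounted at the origin on a cart in front of the work surface, level with it; the furniture and walls round the work are solid. World frame = base frame: x ahead of the robot, y to its left, z up, the work surface at z = 0. Lengths are in m, angles in rad, forces in N, time in s.
With the tool pointing down it reaches from about 0.35 to 0.975 m from the base axis. Payload 4.9 kg.
Tool frame: the origin (TCP) lies between the finger pads, 19 mm behind the fingertips; this is the grasp point; z points along the fingers, y is the line along which they close (so a half turn about z gives the same grasp; the last joint's range is limited). The gripper opens to 85 mm and grips with 20 to 120 N. Pads are 22 mm wide; open, the fingers measure 114 mm over their backs; the gripper's body (76 mm by 85 mm) begins 54 mm behind the grasp point. The pads swing forward as they close: fully open they stand 13 mm farther back than shut.
Start: joints at [-1.32, 0.053, 1.613, -0, 1.476, -0.119], TCP at [0.226, -0.583, 0.25] pointing down, gripper open.
Joint ranges: [-3.01, 3.01], [-1.01, 2.22], [0.06, 2.58], [-1.02, 4.17], [0.09, 2.62], [-3.14, 3.14]. Speed limits (rad/s): [2.57, 2.57, 3.14, 3.14, 3.14, 3.14].

### API

Orientations are given as a rotation vector (axis times angle).
In Python, from station import ctrl gives the robot as it stands. The module is installed in compiled form; this text tells all that it offers.
- The arm moves only by the tool drive_tool, never from a script. Its argument "steps" is a list of rows, each an object with "translation": the shift along the tool's x, y, z normalised to -1 to 1, where 1 is 4 cm, a list of three; "angular": the turn, a rotation vector about the tool's x, y, z normalised to -1 to 1, where 1 is 8 degrees, a list of three; "gripper": the opening, from 0 (shut) to 1 (fully open). In form: [{"translation": [dx, dy, dz], "angular": [wx, wy, wz], "gripper": gripper}, ...]. A call has 1 to 8 rows; each row shifts and turns the commanded pose from where the row before left it, along the tool's axes as they then stand; what a row does not reach is not made up. A row lasts 1/8 s, in which the tool goes at most 62.5 mm and 10.7 degrees, less where a joint would pass 70% of its speed; a pose out of reach is approached as far as the arm can. A call with a number of a shift or a turn outside -1 to 1 is refused whole. A call with a gripper value outside its range is refused whole. The fingers move at their own pace and stop on an object; "force" is the grip in N (left out, the last holds). Time passes only in rows, so rows that do not move let the fingers close. It gives the time, the measured TCP pose, the force, the opening and the grip force at its end, in the units of the state.
- ctrl.get_obs(): the state, without advancing time (a new reading comes with each control period).
- ctrl.get_image(name): name is "scene" or "top" or "wrist"; returns a dict with "color" (384x512x3 uint8, red, green, blue), "depth" (384x512 float32, m along the optical axis (not along the pixel's ray), 0 where there is no reading), "fx", "fy", "cx", "cy" (pixels), "R" (3x3) and "t" (3): a world point X has camera coordinates R X + t. Camera axes: x right, y down, z forward; pixel columns grow to the right and rows downward; lengths in m; the calibration is good to about 2 mm. A picture is of the moment at which its call begins.
- ctrl.finish_job(): hands the job in; it is judged then, once.
The state is a dict: "t": time; "q": joint angles; "dq": joint speeds; "effort": joint torques, N m; "tool_pos": TCP position; "tool_rot": TCP orientation; "contact_force": force on the tool from outside, world axes, zero at the start; "wrist_torque": the same for the moment, N m; "opening": finger opening in m; "grip_force": force on a finger pad.
Only numpy, scipy, OpenCV 4.12 (cv2) and the standard library are available. Lean on these libraries where they do the work, as an engineer would, in place of code of your own. Each camera call takes 0.05 s, during which the arm holds its last target. There are 200 camera calls.

### The job

Lift the jar out of the shallow tray on top of the vial cooler's lid and stand it upright in the free front half of the steel parts tray on the left, leaving everything else in its place. Then, before touching the catch, give the lid a gentle tug upward by its bar handle to learn whether it is caught: if it gives, just open it; if it is held, do not force it, push the fin on the catch to the right to release it and take the handle again. Raise the lid by its handle to about 60 degrees and finish while still holding it open there so that vials can be loaded, because it falls shut when let go.

Things in the scene. Friction and masses are not known exactly. Their poses are not given: they have to be found in the camera images.
- cooler: bench vial cooler: white box fixed to the bench, 200 (x, front to back) x 260 (y) x 90 mm without lid; origin at the centre of its underside on the bench, x points to its back, y to its left, its front (-x) faces the robot within 0.2 rad. Shut, the tray on top of the lid has its floor 105 mm above the bench and a rim 17 mm higher (inside 184 x 244 mm)
- cooler_lid (a joint): hinge of the lid, 0 = shut, grows to 1.35 rad as the front edge is raised; the lid weighs about 0.5 kg (2 to 3 N at the handle), turns freely about its back edge and falls shut from every angle. If the catch holds it, it gives only about 3 mm (0.015 rad) at the front and then stops hard; nothing visible tells whether it is caught
- lid_hinge (a point): point on the lid's hinge line, which runs along the cooler's y axis, 92 mm above the bench at the back of the cooler
- lid_handle (a point): middle of the lid's bar handle: a round steel bar 12 mm thick and 100 mm long along the cooler's y axis, 42 mm in front of the lid's front edge (36 mm free gap behind the bar, nothing below it but the bench), 102 mm above the bench when shut; 237 mm from the hinge line; pinch it from above with the fingers one before and one behind the bar; it may turn between the fingers as the lid rises
- catch: fixed grey catch housing on the cooler's front at the right, 58 (x) x 100 (y) x 42 mm, its top 86 mm above the bench; origin on the cooler's front face at the middle of the housing's lower edge; a hook under the lid's front goes down into it, and a hidden bolt inside may hold that hook
- release_slide (a joint): slide of the release on top of the catch housing, 0 = home, moves to 0.022 m toward the cooler's right (-y) and stays where it is left; its first 5 mm are idle, then it draws the hidden bolt; 18 mm or more frees the lid in every case; it takes about 3 to 5 N. It stands within 2 mm of home at the start whether or not the lid is caught.
- slide_fin (a point): point on the black upright fin of the release slide, 9 mm below the fin's top and 17 mm above the steel foot plate it stands on; the fin is 10 mm thick (y) and 18 mm long (x), its top 115 mm above the bench; pinch it from above with the fingers at its left and right
- jar: the screw-lidded white plastic jar, 46 mm across and 64 mm tall, 50 to 100 g, that stands upright in the tray on top of the cooler's lid; origin at the centre of its underside, z up
- parts_tray: the shallow steel parts tray on the bench to the left of the cooler, fixed, 190 (x) x 140 (y) x 18 mm with 3 mm walls and floor; origin at the centre of its underside, -x is its front half (toward the robot), which is free
- tray_spot (a point): middle of the free front half of the parts tray, on its inner floor
- frits_jar: bystander: smaller dark jar, 40 mm across and 56 mm tall, standing in the back half of the parts tray; origin under its centre
- amber_bottle: bystander: 56 mm wide, 104 mm tall lab bottle in front of the cooler at the right; origin under its centre
- open_beaker: bystander: empty clear beaker, 72 mm wide and 85 mm tall, to the right of the cooler's front; origin under its centre
Not all that is in view belongs to the job. There is more than one size of the jar; the job needs the larger.

How it is judged:
By the outcome, as a careful person would: the job done as asked, in the order asked, and still so for the second after the job is handed in, while the arm keeps its last pose, push and grip.
It also fails if it takes over 72 s, if anything falls off the work surface, if the arm or the gripper's body presses on something with over 40 N, if the wrist force passes 120 N, or if a joint passes its speed limit or range.

## Working session

There is one attempt and no reset: what is moved stays moved. The work goes in short steps, Python scripts to look and compute and a tool call to move; the robot and the scene stay as the last step left them, time stands still between calls to the robot, and variables do not carry over. Pictures are saved under pics/ and viewed, at most 10 in all, crops included, and the job is handed in when it is done.

Besides the shell and the picture viewer there is one more tool, called by a JSON object that holds its "fn" and its "kwargs", one argument or row to a line. drive_tool: Moves the arm, as the interface text tells. Its arguments: {"type":"object","properties":{"steps":{"type":"array"},"force":{"type":"number"}},"required":["steps"]}

```bash
mkdir -p pics
cat > h.py <<'E'
import numpy as np,cv2
from station import ctrl
from scipy.spatial.transform import Rotation as Rn
def world(im,D=None):
    d=im["depth"] if D is None else D
    v,u=np.mgrid[:384,:512]
    P=np.stack([(u-im["cx"])/im["fx"]*d,(v-im["cy"])/im["fy"]*d,d],-1)
    return (P-im["t"])@np.asarray(im["R"])
def save(im,n): cv2.imwrite("pics/"+n,im["color"][:,:,::-1])
E
python3 - <<'E'
from h import *
a=ctrl.get_image("scene");b=ctrl.get_image("top")
np.savez("v.npz",s=world(a),t=world(b),sc=a["color"],tc=b["color"])
save(a,"s.png")
cv2.imwrite("pics/t.png",b["color"][:,:,::-1])
o=ctrl.get_obs();print({k:np.round(v,3) for k,v in o.items()})
E
```

```text
{'t': np.float64(0.1), 'q': array([-1.32 ,  0.053,  1.614,  0.   ,  1.476, -0.119]), 'dq': array([-0.001, -0.   , -0.002, -0.   , -0.001,  0.   ]), 'effort': array([ 0.0000e+00, -3.9490e+01, -3.7136e+01, -0.0000e+00,  4.0000e-03,
       -0.0000e+00]), 'tool_pos': array([ 0.226, -0.582,  0.249]), 'tool_rot': array([-3.086, -0.577,  0.   ]), 'contact_force': array([ 0.597, -0.131, -0.018]), 'wrist_torque': array([0.038, 0.005, 0.006]), 'grip_force': np.float64(0.0), 'opening': np.float64(0.086)}
```

View pics/s.png

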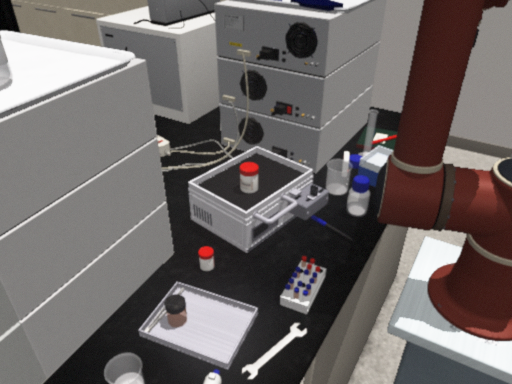

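View pics/t.png

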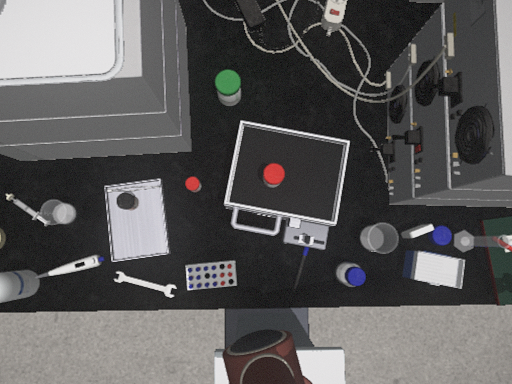

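The scene view shows red-lidded jars at (249,177) and (206,258). In the top view they are at (274,175), inside the lid tray, and at (193,184), on the bench. The one in the tray on the cooler is larger and fits the description. The parts tray is at (137,220) with the dark jar in its back half, and the catch with its fin is at (307,238). I'll confirm in an enlarged crop.

Run:
```python
from h import *
z=np.load("v.npz");T=z["t"];c=z["tc"]
cr=c[112:262,175:375][:,:,::-1]
cv2.imwrite("pics/tc.png",cv2.resize(cr,None,fx=4,fy=4,interpolation=cv2.INTER_CUBIC))
for n,(u,v) in dict(jar=(274,175),small=(193,184),frits=(126,201),floor=(140,235),amber=(354,276),beaker=(379,238),catch=(300,238),lid=(300,190)).items(): print(n,T[v,u].round(3))
# jar top points
m=(np.abs(T[...,2]-.17)<.012)&(np.hypot(*(T[...,:2]-T[175,274,:2]).transpose(2,0,1))<.05)
p=T[m];print("jar",p.min(0),p.max(0),len(p))
# rim of lid
m=(np.abs(T[...,2]-.122)<.005)
m[:, :215]=0;m[:,360:]=0;m[:115]=0;m[226:]=0
p=T[m][:,:2].astype(np.float32);r=cv2.minAreaRect(p);print("rim",r,cv2.boxPoints(r).round(3).tolist(),len(p))
# tray
m=(T[...,2]>.010)&(T[...,2]<.024);m[:,:98]=0;m[:,176:]=0;m[:170]=0;m[268:]=0
p=T[m][:,:2].astype(np.float32);r=cv2.minAreaRect(p);print("tray",r,cv2.boxPoints(r).round(3).tolist(),len(p))
# handle
m=(np.abs(T[...,2]-.106)<.006);m[:,:228]=0;m[:,285:]=0;m[:208]=0;m[240:]=0
p=T[m];print("handle",p.min(0),p.max(0))
for v in range(228,250,1): print(v,(T[v,296:330:2,2]*1000).round().astype(int))
```

```text
jar [0.556 0.017 0.17 ]
small [0.556 0.207 0.048]
frits [0.515 0.364 0.06 ]
floor [0.434 0.345 0.003]
amber [ 0.335 -0.163  0.105]
beaker [ 0.419 -0.258  0.006]
catch [ 0.422 -0.046  0.09 ]
lid [ 0.531 -0.046  0.106]
jar [ 0.53634675 -0.00243371  0.15810812] [0.5825537  0.04067831 0.17313798] 366
rim ((0.5717934966087341, -0.015898019075393677), (0.2559134066104889, 0.19656041264533997), 78.63853454589844) [[0.44999998807907104, -0.12200000137090683], [0.6430000066757202, -0.16099999845027924], [0.6930000185966492, 0.09000000357627869], [0.5009999871253967, 0.1289999932050705]] 1091
tray ((0.46934616565704346, 0.3684200346469879), (0.19354118406772614, 0.17204546928405762), 7.1877570152282715) [[0.3630000054836273, 0.44200000166893005], [0.3840000033378601, 0.2709999978542328], [0.5759999752044678, 0.29499998688697815], [0.5550000071525574, 0.4659999907016754]] 558
handle [ 0.42912815 -0.00857253  0.10017387] [0.49143343 0.11461721 0.11195836]
228 [86 87 86 86 86 84 82 86 86 86 86 87 85 84 85 87 -3]
229 [85 85 86 85 87 83 85 88 84 85 88 83 87 85 82 82  0]
230 [89 88 84 85 87 84 88 86
[... 564 characters left out ...]
 114  90  88  85  84  83  86  85  86  81   4]
240 [ 85  88  90  91 104 116 116  90  89  86  86  83  88  84  89   2   0]
241 [ 85  89  89  86 108 117 113  89  87  87  86  84  88  83  86  -3  -1]
242 [ 87  92  89  88 109 112 112  87  87  86  87  87  86  85  84  -1  -1]
243 [ 87  84  86  89 112 115 115  88  92  88  87  87  85  86  88  -1   0]
244 [82 84 85 88 86 86 90 90 87 85 87 86 88 84 85 -2 -2]
245 [  3  83 968  86  86  84  82  82  84  85  85  88  88  84  89   0  -2]
246 [ 0  1  2 57 81 83 87 86 85 86 89 88 85 85 83  3  2]
247 [ 1 -4 -2  0  7 11 84 83 86 86 86 85 85 84 87 -1  2]
248 [ 1  1  2  1 10 12  4  2 -2 82 84 86 85 83 85  0 -1]
249 [ 1 -1  2 -3  7 14 -1  0  1  1  2 65 84 84 83  2  1]
```

View pics/tc.png

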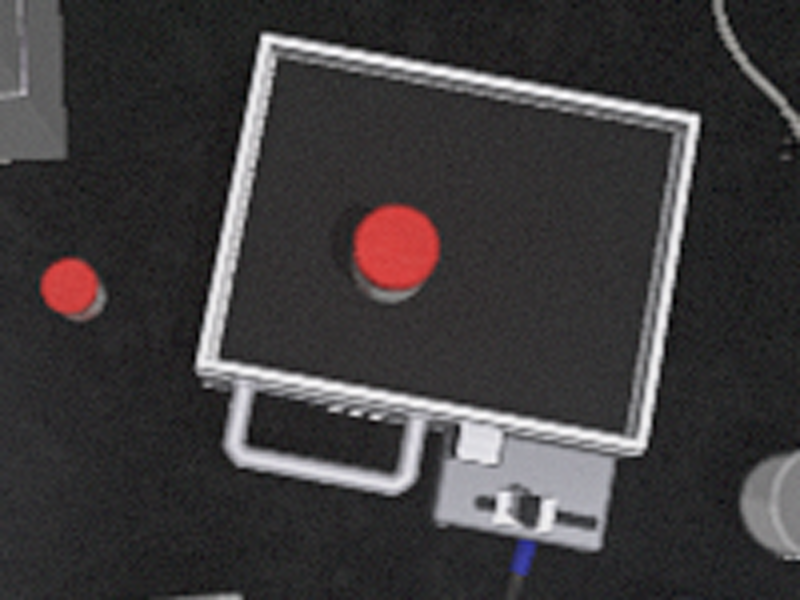

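The crop confirms it: the large jar (crop 395,248) stands in the lid tray, and the smaller one (crop 70,287) is outside on the bench. The handle bar runs from (235,455) to (400,487) and the fin is at about (525,503). Next I refine the positions by intersecting pixel rays with the known heights.

```bash
cat >> h.py <<'E'
def ray(im,u,v,z):
    R=np.asarray(im["R"]);t=np.asarray(im["t"]);C=-R.T@t
    d=R.T@np.array([(u-im["cx"])/im["fx"],(v-im["cy"])/im["fy"],1.]);return C+d*(z-C[2])/d[2]
E
python3 - <<'E'
from h import *
b=ctrl.get_image("top");c=b["color"].astype(int);T=world(b)
C=-np.asarray(b["R"]).T@b["t"];print("cam",C.round(3))
red=(c[...,0]>150)&(c[...,1]<90);red[:,:250]=0;red[:,300:]=0;red[:150]=0;red[200:]=0
v,u=np.nonzero(red);print("jar px",u.mean(),v.mean(),len(u),ray(b,u.mean(),v.mean(),.169).round(4))
m=red&(T[...,2]>.155);print("jar depth mean",T[m].mean(0).round(4))
cr=lambda x,y,z:ray(b,175+(x+.5)/4-.5,112+(y+.5)/4-.5,z)
for n,x,y,z in [("rimLB",265,37,.122),("rimRB",698,117,.122),("rimRF",645,452,.122),("rimLF",198,370,.122),("bar L",237,454,.106),("bar R",400,486,.106),("bar mid",318,470,.106)]: print(n,cr(x,y,z).round(4))
# handle via depth
Z=T[...,2];m=(Z>.095)&(Z<.115);mm=np.zeros_like(m);mm[222:236,238:272]=1;m&=mm
p=T[m];print("bar pts",len(p),p.mean(0).round(4))
ya=np.array([.199,.98]);xa=np.array([.98,-.199])
q=np.c_[p[:,:2]@xa,p[:,:2]@ya];print("xc",np.percentile(q[:,0],[5,50,95]).round(4),"yc",np.percentile(q[:,1],[2,50,98]).round(4))
m=(Z>.111)&(Z<.12);mm[:]=0;mm[232:246,300:314]=1;m&=mm;p=T[m];print("fin",len(p),p.mean(0).round(4));q=np.c_[p[:,:2]@xa,p[:,:2]@ya];print(q.min(0),q.max(0))
for x,y in [(105,186),(160,180),(168,256),(111,262)]: print("tray",ray(b,x,y,.018).round(4))
im=b["color"][165:275,90:190][:,:,::-1]; fin=b["color"][215:255,280:335][:,:,::-1]
A=cv2.resize(im,(500,550),interpolation=cv2.INTER_CUBIC);B=cv2.resize(fin,(300,218),interpolation=cv2.INTER_CUBIC)
o=np.zeros((550,800,3),np.uint8);o[:,:500]=A;o[:218,500:]=B;cv2.imwrite("pics/tr.png",o)
E
```

```text
cam [0.421 0.072 0.968]
jar px 273.71771771771773 173.36636636636638 333 [0.5593 0.0177 0.169 ]
jar depth mean [0.5588 0.0182 0.1712]
rimLB [0.6901 0.0878 0.122 ]
rimRB [ 0.6414 -0.16    0.122 ]
rimRF [ 0.4502 -0.1223  0.122 ]
rimLF [0.4989 0.1266 0.122 ]
bar L [0.4525 0.1057 0.106 ]
bar R [0.4333 0.0139 0.106 ]
bar mid [0.4429 0.0601 0.106 ]
bar pts 184 [0.4417 0.0591 0.1064]
xc [0.4158 0.4211 0.4265] yc [0.1087 0.1458 0.1834]
fin 35 [ 0.4184 -0.0574  0.1145]
[0.41281772 0.02221614] [0.42971953 0.03147084]
tray [0.5572 0.4305 0.018 ]
tray [0.5711 0.2941 0.018 ]
tray [0.382  0.2712 0.018 ]
tray [0.3695 0.4095 0.018 ]
```

View pics/tr.png

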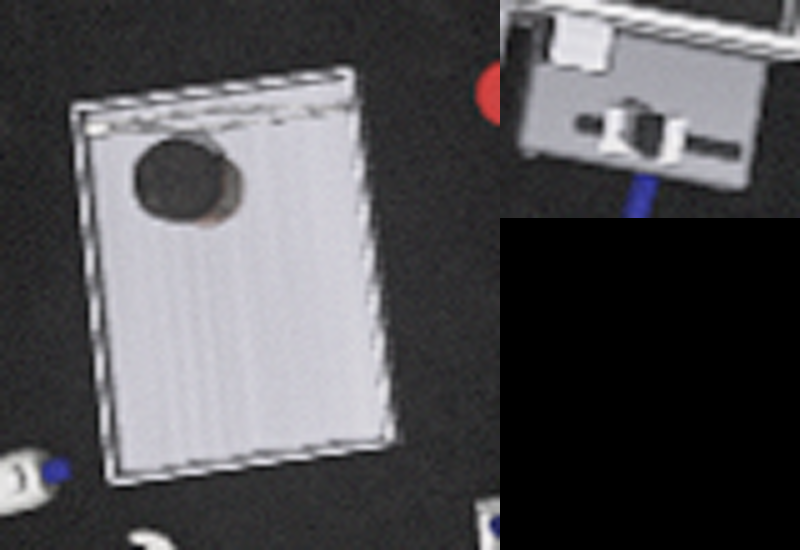

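Tray corners in the crop are (75,105), (352,70), (395,440) and (112,482). The frits jar is at (185,180) and the front half is empty. The fin is centred at about (645,130) on its foot plate. First I align the tool with the cooler's yaw and travel.

Add to h.py:
```python
import sys
def go(p,yaw=None):
    o=ctrl.get_obs();r=Rn.from_rotvec(o["tool_rot"]);M=r.as_matrix()
    print("t",o["t"].round(2),"tcp",o["tool_pos"].round(4),"yaw",np.degrees(np.arctan2(M[1,0],M[0,0])).round(2),"z",M[:,2].round(3),"F",o["contact_force"].round(1),"open",round(float(o["opening"]),4),"grip",round(float(o["grip_force"]),1),"q",o["q"].round(2))
    if p is not None:print("units",(M.T@(np.array(p)-o["tool_pos"])/.04).round(2))
    if yaw is not None:
        T=Rn.from_matrix(np.c_[[np.cos(yaw),np.sin(yaw),0],[np.sin(yaw),-np.cos(yaw),0],[0,0,-1]])
        print("rot",((r.inv()*T).as_rotvec()/np.radians(8)).round(2))
if __name__=="__main__":
    a=[float(x) for x in sys.argv[1:]];go(a[:3],a[3] if len(a)>3 else None)
```

```text
(no output)
```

{"fn": "drive_tool", "kwargs": {
  "steps": [
    {"translation":[0,0,0],"angular":[0,0,0.81],"gripper":1},
    {"translation":[0,0,0],"angular":[0,0,0.81],"gripper":1},
    {"translation":[0,0,0],"angular":[0,0,0.81],"gripper":1},
    {"translation":[0,0,0],"angular":[0,0,0.81],"gripper":1},
    {"translation":[0,0,0],"angular":[0,0,0.81],"gripper":1},
    {"translation":[0,-1,0],"angular":[0,0,0],"gripper":1},
    {"translation":[0,-1,0],"angular":[0,0,0],"gripper":1},
    {"translation":[0,-1,0],"angular":[0,0,0],"gripper":1}
  ]
}}

```text
t: 1.15
tool_pos: [0.2493, -0.4637, 0.2495]
tool_rot: [-3.126, 0.307, 0.0]
contact_force: [-0.1, 0.2, 1.0]
opening: 0.0856
grip_force: 0.0
```

{"fn": "drive_tool", "kwargs": {
  "steps": [
    {"translation":[0,-1,0],"angular":[0,0,0],"gripper":1},
    {"translation":[0,-1,0],"angular":[0,0,0],"gripper":1},
    {"translation":[0.2,-1,0],"angular":[0,0,0],"gripper":1},
    {"translation":[0.2,-1,0],"angular":[0,0,0],"gripper":1},
    {"translation":[0.3,-1,0],"angular":[0,0,0],"gripper":1},
    {"translation":[0.4,-1,0],"angular":[0,0,0],"gripper":1},
    {"translation":[0.5,-1,0],"angular":[0,0,0],"gripper":1},
    {"translation":[0.5,-1,0],"angular":[0,0,0],"gripper":1}
  ]
}}

```text
t: 2.15
tool_pos: [0.3944, -0.1661, 0.2499]
tool_rot: [3.126, -0.307, 0.0]
contact_force: [0.6, -0.3, 0.5]
opening: 0.0851
grip_force: 0.0
```

```bash
python3 h.py .559 .018 .25 -.195
```

```text
Traceback (most recent call last):
  File "h.py", line 22, in <module>
    a=[float(x) for x in sys.argv[1:]];go(a[:3],a[3] if len(a)>3 else None)
                                       ~~^^^^^^^^^^^^^^^^^^^^^^^^^^^^^^^^^^
  File "h.py", line 16, in go
    print("t",o["t"].round(2),"tcp",o["tool_pos"].round(4),"yaw",np.degrees(np.arctan2(M[1,0],M[0,0])).round(2),"z",M[:,2].round(3),"F",o["contact_force"].round(1),"open",round(float(o["opening"]),4),"grip",round(float(o["grip_force"]),1),"q",o["q"].round(2))
              ^^^^^^^^^^^^
AttributeError: 'float' object has no attribute 'round'
```

```bash
sed -i 's/o\["t"\].round(2)/round(float(o["t"]),2)/' h.py; python3 h.py .559 .018 .25 -.195
```

```text
t 2.15 tcp [ 0.3944 -0.1661  0.2499] yaw -11.22 z [ 0. -0. -1.] F [ 0.6 -0.3  0.5] open 0.0851 grip 0.0 q [-0.57 -0.45  2.05 -0.    1.55  1.19]
units [ 3.14 -5.32 -0.  ]
rot [ 0.   -0.   -0.01]
```

{"fn": "drive_tool", "kwargs": {
  "steps": [
    {"translation":[0.52,-0.89,0],"angular":[0,0,0],"gripper":1},
    {"translation":[0.52,-0.89,0],"angular":[0,0,0],"gripper":1},
    {"translation":[0.52,-0.89,0],"angular":[0,0,0],"gripper":1},
    {"translation":[0.52,-0.89,0],"angular":[0,0,0],"gripper":1},
    {"translation":[0.53,-0.88,0],"angular":[0,0,0],"gripper":1},
    {"translation":[0.53,-0.88,0],"angular":[0,0,0],"gripper":1},
    {"translation":[0,0,0.5],"angular":[0,0,0],"gripper":1},
    {"translation":[0,0,0.5],"angular":[0,0,0],"gripper":1}
  ]
}}

```text
t: 3.15
tool_pos: [0.5577, 0.0166, 0.2082]
tool_rot: [3.126, -0.307, -0.002]
contact_force: [0.6, 0.3, -0.1]
opening: 0.0854
grip_force: 0.0
```

{"fn": "drive_tool", "kwargs": {
  "steps": [
    {"translation":[0,0,0.5],"angular":[0,0,0],"gripper":1},
    {"translation":[0,0,0.5],"angular":[0,0,0],"gripper":1},
    {"translation":[0,0,0.4],"angular":[0,0,0],"gripper":1},
    {"translation":[0,0,0.35],"angular":[0,0,0],"gripper":1},
    {"translation":[0,0,0],"angular":[0,0,0],"gripper":1}
  ]
}}

```text
t: 3.78
tool_pos: [0.5576, 0.0169, 0.1385]
tool_rot: [-3.127, 0.307, 0.004]
contact_force: [0.2, 0.9, -0.2]
opening: 0.0856
grip_force: 0.0
```

```bash
python3 h.py .559 .018 .14 -.195; python3 -c "
from h import *
save(ctrl.get_image('wrist'),'w1.png')"
```

```text
t 3.77 tcp [0.5576 0.0169 0.1385] yaw -11.22 z [-0.003  0.    -1.   ] F [ 0.2  0.9 -0.2] open 0.0856 grip 0.0 q [-0.1  -0.01  1.87  0.    1.29  1.66]
units [ 0.03 -0.03 -0.04]
rot [ 0.    0.02 -0.01]
```

View pics/w1.png

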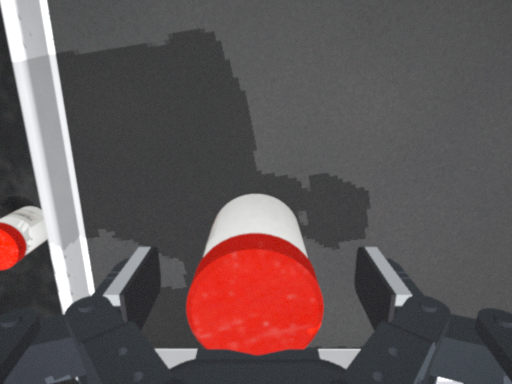

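The wrist view shows the jar (255,290) centred between the pads (140 and 372), so I close and lift.

{"fn": "drive_tool", "kwargs": {
  "steps": [
    {"translation":[0,0,0],"angular":[0,0,0],"gripper":0.4},
    {"translation":[0,0,0],"angular":[0,0,0],"gripper":0.4},
    {"translation":[0,0,0],"angular":[0,0,0],"gripper":0.4},
    {"translation":[0,0,0],"angular":[0,0,0],"gripper":0.4},
    {"translation":[0,0,0],"angular":[0,0,0],"gripper":0.4},
    {"translation":[0,0,0],"angular":[0,0,0],"gripper":0.4}
  ],
  "force": 30
}}

```text
t: 4.58
tool_pos: [0.559, 0.0168, 0.141]
tool_rot: [3.127, -0.307, 0.003]
contact_force: [-0.2, 1.1, 5.5]
opening: 0.0445
grip_force: 30.4
```

{"fn": "drive_tool", "kwargs": {
  "steps": [
    {"translation":[0,0,-0.2],"angular":[0,0,0],"gripper":0.4},
    {"translation":[0,0,-0.4],"angular":[0,0,0],"gripper":0.4},
    {"translation":[0,0,-0.6],"angular":[0,0,0],"gripper":0.4},
    {"translation":[0,0,-0.7],"angular":[0,0,0],"gripper":0.4},
    {"translation":[0,0,-0.3],"angular":[0,0,0],"gripper":0.4}
  ]
}}

```text
t: 5.2
tool_pos: [0.5593, 0.0168, 0.2307]
tool_rot: [3.127, -0.307, 0.006]
contact_force: [0.7, -0.4, -0.2]
opening: 0.0449
grip_force: 30.7
```

```bash
python3 h.py .423 .346 .225 .115
```

```text
t 5.2 tcp [0.5593 0.0168 0.2307] yaw -11.21 z [ 0.004 -0.    -1.   ] F [ 0.7 -0.4 -0.2] open 0.0449 grip 30.7 q [-0.1  -0.09  1.79  0.    1.44  1.66]
units [-4.94 -7.41  0.13]
rot [ 0.   -0.03 -2.23]
```

{"fn": "drive_tool", "kwargs": {
  "steps": [
    {"translation":[-0.3,-0.4,0],"angular":[0,0,0],"gripper":0.4},
    {"translation":[-0.5,-0.75,0],"angular":[0,0,0],"gripper":0.4},
    {"translation":[-0.6,-0.9,0],"angular":[0,0,0],"gripper":0.4},
    {"translation":[-0.6,-0.9,0],"angular":[0,0,0],"gripper":0.4},
    {"translation":[-0.6,-0.9,0],"angular":[0,0,0],"gripper":0.4},
    {"translation":[-0.6,-0.9,0],"angular":[0,0,0],"gripper":0.4},
    {"translation":[-0.6,-0.9,0],"angular":[0,0,0],"gripper":0.4},
    {"translation":[-0.5,-0.8,0],"angular":[0,0,0],"gripper":0.4}
  ]
}}

```text
t: 6.2
tool_pos: [0.4372, 0.305, 0.2261]
tool_rot: [3.126, -0.305, -0.004]
contact_force: [0.7, -0.4, 0.1]
opening: 0.0449
grip_force: 30.7
```

{"fn": "drive_tool", "kwargs": {
  "steps": [
    {"translation":[-0.4,-0.6,0],"angular":[0,0,0],"gripper":0.4},
    {"translation":[-0.24,-0.36,0],"angular":[0,0,0],"gripper":0.4},
    {"translation":[0,0,0.6],"angular":[0,0,0],"gripper":0.4},
    {"translation":[0,0,0.9],"angular":[0,0,0],"gripper":0.4},
    {"translation":[0,0,0.9],"angular":[0,0,0],"gripper":0.4},
    {"translation":[0,0,0.9],"angular":[0,0,0],"gripper":0.4},
    {"translation":[0,0,0.6],"angular":[0,0,0],"gripper":0.4},
    {"translation":[0,0,0.3],"angular":[0,0,0],"gripper":0.4}
  ]
}}

```text
t: 7.2
tool_pos: [0.4206, 0.3452, 0.0576]
tool_rot: [3.124, -0.307, -0.005]
contact_force: [1.5, -0.1, -0.3]
opening: 0.0448
grip_force: 30.7
```

```bash
python3 h.py .423 .346 .039 -.195
```

```text
t 7.2 tcp [0.4206 0.3452 0.0576] yaw -11.22 z [-0.003 -0.002 -1.   ] F [ 1.5 -0.1 -0.3] open 0.0448 grip 30.7 q [ 0.55  0.07  1.94 -0.    1.14  2.32]
units [ 0.06 -0.03  0.46]
rot [ 0.02  0.02 -0.01]
```

{"fn": "drive_tool", "kwargs": {
  "steps": [
    {"translation":[0,0,0.2],"angular":[0,0,0],"gripper":0.4},
    {"translation":[0,0,0.15],"angular":[0,0,0],"gripper":0.4},
    {"translation":[0,0,0.05],"angular":[0,0,0],"gripper":0.4},
    {"translation":[0,0,0],"angular":[0,0,0],"gripper":0.4}
  ]
}}

```text
t: 7.7
tool_pos: [0.4225, 0.3462, 0.0445]
tool_rot: [-3.126, 0.307, -0.001]
contact_force: [-0.3, 0.3, -0.2]
opening: 0.0448
grip_force: 30.7
```

{"fn": "drive_tool", "kwargs": {
  "steps": [
    {"translation":[0,0,0.06],"angular":[0,0,0],"gripper":0.4},
    {"translation":[0,0,0],"angular":[0,0,0],"gripper":0.4}
  ]
}}

```text
t: 7.95
tool_pos: [0.4222, 0.346, 0.0417]
tool_rot: [-3.127, 0.307, -0.0]
contact_force: [0.5, -0.6, -1.1]
opening: 0.045
grip_force: 30.7
```

{"fn": "drive_tool", "kwargs": {
  "steps": [
    {"translation":[0,0,0.06],"angular":[0,0,0],"gripper":0.4},
    {"translation":[0,0,0],"angular":[0,0,0],"gripper":0.4}
  ]
}}

```text
t: 8.2
tool_pos: [0.4222, 0.346, 0.0392]
tool_rot: [-3.127, 0.307, 0.0]
contact_force: [-0.5, -0.3, -0.7]
opening: 0.0445
grip_force: 30.8
```

{"fn": "drive_tool", "kwargs": {
  "steps": [
    {"translation":[0,0,0.06],"angular":[0,0,0],"gripper":0.4},
    {"translation":[0,0,0],"angular":[0,0,0],"gripper":0.4}
  ]
}}

```text
t: 8.45
tool_pos: [0.4231, 0.3465, 0.0389]
tool_rot: [-3.126, 0.307, -0.002]
contact_force: [-2.7, -1.8, 10.8]
opening: 0.0446
grip_force: 30.7
```

{"fn": "drive_tool", "kwargs": {
  "steps": [
    {"translation":[0,0,0.04],"angular":[0,0,0],"gripper":0.4},
    {"translation":[0,0,0],"angular":[0,0,0],"gripper":0.4}
  ]
}}

```text
t: 8.7
tool_pos: [0.4239, 0.347, 0.0388]
tool_rot: [-3.125, 0.306, -0.004]
contact_force: [-4.6, -2.4, 16.1]
opening: 0.0449
grip_force: 30.8
```

Contact with the tray floor. I ease back, release and rise.

{"fn": "drive_tool", "kwargs": {
  "steps": [
    {"translation":[0,0,-0.08],"angular":[0,0,0],"gripper":0.4},
    {"translation":[0,0,0],"angular":[0,0,0],"gripper":1},
    {"translation":[0,0,0],"angular":[0,0,0],"gripper":1},
    {"translation":[0,0,0],"angular":[0,0,0],"gripper":1},
    {"translation":[0,0,0],"angular":[0,0,0],"gripper":1},
    {"translation":[0,0,0],"angular":[0,0,0],"gripper":1},
    {"translation":[0,0,-0.4],"angular":[0,0,0],"gripper":1},
    {"translation":[0,0,-0.9],"angular":[0,0,0],"gripper":1}
  ]
}}

```text
t: 9.7
tool_pos: [0.4211, 0.3453, 0.09]
tool_rot: [3.124, -0.307, -0.005]
contact_force: [0.2, 0.3, -0.2]
opening: 0.0853
grip_force: 0.0
```

{"fn": "drive_tool", "kwargs": {
  "steps": [
    {"translation":[0,0,-1],"angular":[0,0,0],"gripper":1},
    {"translation":[0,0,-1],"angular":[0,0,0],"gripper":1},
    {"translation":[0,0,-1],"angular":[0,0,0],"gripper":1},
    {"translation":[0,0,-0.4],"angular":[0,0,-0.5],"gripper":0.4},
    {"translation":[0,0,0],"angular":[0,0,-1],"gripper":0.4},
    {"translation":[0,0,0],"angular":[0,0,-1],"gripper":0.4},
    {"translation":[0,0,0],"angular":[0,0,-1],"gripper":0.4},
    {"translation":[0,0,0],"angular":[0,0,-1],"gripper":0.4}
  ]
}}

```text
t: 10.7
tool_pos: [0.4223, 0.3461, 0.2278]
tool_rot: [-3.066, -0.681, -0.002]
contact_force: [0.1, 0.3, 0.4]
opening: 0.0346
grip_force: 0.0
```

{"fn": "drive_tool", "kwargs": {
  "steps": [
    {"translation":[0,0,0],"angular":[0,0,-1],"gripper":0.4},
    {"translation":[0,0,0],"angular":[0,0,-1],"gripper":0.4},
    {"translation":[0,0,0],"angular":[0,0,-1],"gripper":0.4},
    {"translation":[0,0,0],"angular":[0,0,-1],"gripper":0.4},
    {"translation":[0,0,0],"angular":[0,0,-1],"gripper":0.4},
    {"translation":[0,0,0],"angular":[0,0,-1],"gripper":0.4},
    {"translation":[0,0,0],"angular":[0,0,-0.75],"gripper":0.4},
    {"translation":[0,0,0],"angular":[0,0,0],"gripper":0.4}
  ]
}}

```text
t: 11.7
tool_pos: [0.4223, 0.3461, 0.2276]
tool_rot: [2.429, 1.992, 0.002]
contact_force: [0.4, 0.8, 0.2]
opening: 0.0341
grip_force: 0.0
```

```bash
python3 h.py .4425 .0596 .19 1.376; python3 -c "
from h import *
a=ctrl.get_image('top');save(a,'t2.png')
c=a['color'].astype(int);red=(c[...,0]>150)&(c[...,1]<90);red[:,180:]=0
v,u=np.nonzero(red);print(u.mean(),v.mean(),len(u),ray(a,u.mean(),v.mean(),.067))"
```

```text
t 11.7 tcp [0.4223 0.3461 0.2276] yaw 78.72 z [ 0.001  0.001 -1.   ] F [0.4 0.8 0.2] open 0.0341 grip 0.0 q [ 0.55 -0.12  1.82  0.    1.44  0.75]
units [-6.93  1.89  0.94]
rot [ 0.01 -0.01 -0.02]
nan nan 0 [nan nan nan]<string>:5: RuntimeWarning: Mean of empty slice.
  ret = ret.dtype.type(ret / rcount)
```

View pics/t2.png

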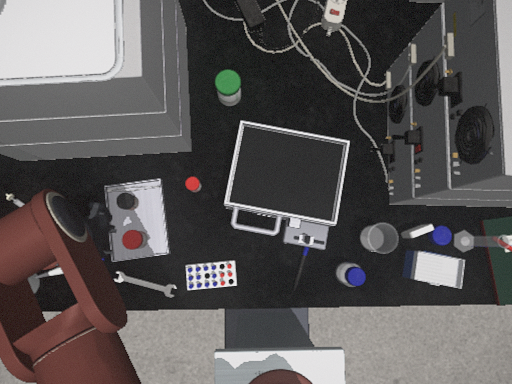

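The jar stands upright at (132,240) in the front half of the parts tray, and everything else is unchanged. Next is the handle.

{"fn": "drive_tool", "kwargs": {
  "steps": [
    {"translation":[-0.5,0.13,0],"angular":[0,0,0],"gripper":0.4},
    {"translation":[-0.95,0.26,0],"angular":[0,0,0],"gripper":0.4},
    {"translation":[-0.95,0.26,0],"angular":[0,0,0],"gripper":0.4},
    {"translation":[-0.95,0.26,0],"angular":[0,0,0],"gripper":0.4},
    {"translation":[-0.95,0.26,0],"angular":[0,0,0],"gripper":0.4},
    {"translation":[-0.95,0.26,0],"angular":[0,0,0],"gripper":0.4},
    {"translation":[-0.95,0.26,0],"angular":[0,0,0],"gripper":0.4},
    {"translation":[-0.73,0.2,0.5],"angular":[0,0,0],"gripper":0.4}
  ]
}}

```text
t: 12.75
tool_pos: [0.4432, 0.0571, 0.2082]
tool_rot: [2.428, 1.989, 0.005]
contact_force: [0.6, -0.3, -0.3]
opening: 0.0339
grip_force: 0.0
```

{"fn": "drive_tool", "kwargs": {
  "steps": [
    {"translation":[0,0,0.9],"angular":[0,0,0],"gripper":0.4},
    {"translation":[0,0,0.5],"angular":[0,0,0],"gripper":0.4},
    {"translation":[0,0,0],"angular":[0,0,0],"gripper":0.4}
  ]
}}

```text
t: 13.12
tool_pos: [0.4407, 0.0586, 0.1486]
tool_rot: [-2.428, -1.99, 0.005]
contact_force: [0.2, -1.0, 0.1]
opening: 0.0343
grip_force: 0.0
```

```bash
python3 h.py .4425 .0596 .102 1.376; python3 -c "
from h import *
save(ctrl.get_image('wrist'),'w2.png')"
```

```text
t 13.12 tcp [0.4407 0.0586 0.1486] yaw 78.69 z [-0.004 -0.    -1.   ] F [ 0.2 -1.   0.1] open 0.0343 grip 0.0 q [-0.04 -0.31  2.12 -0.    1.34  0.16]
units [0.03 0.04 1.16]
rot [-0.03  0.01 -0.02]
```

View pics/w2.png

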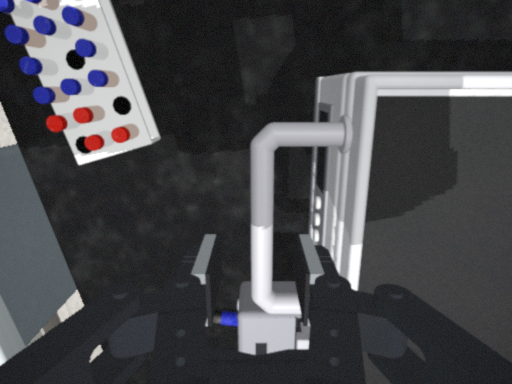

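The wrist view shows the bar (column 262) midway between the fingers (208 and 308), with the back finger clear of the lid edge. I descend, grip and give a gentle tug.

{"fn": "drive_tool", "kwargs": {
  "steps": [
    {"translation":[0,0.02,0.4],"angular":[0,0,0],"gripper":0.4},
    {"translation":[0,0.02,0.4],"angular":[0,0,0],"gripper":0.4},
    {"translation":[0,0,0.36],"angular":[0,0,0],"gripper":0.4},
    {"translation":[0,0,0],"angular":[0,0,0],"gripper":0.4}
  ]
}}

```text
t: 13.68
tool_pos: [0.4427, 0.0592, 0.102]
tool_rot: [-2.426, -1.992, 0.005]
contact_force: [0.1, -0.3, 0.8]
opening: 0.0342
grip_force: 0.0
```

{"fn": "drive_tool", "kwargs": {
  "steps": [
    {"translation":[0,0,0],"angular":[0,0,0],"gripper":0.05},
    {"translation":[0,0,0],"angular":[0,0,0],"gripper":0.05},
    {"translation":[0,0,0],"angular":[0,0,0],"gripper":0.05},
    {"translation":[0,0,0],"angular":[0,0,0],"gripper":0.05}
  ],
  "force": 40
}}

```text
t: 14.18
tool_pos: [0.4429, 0.0594, 0.1043]
tool_rot: [-2.426, -1.992, 0.004]
contact_force: [-6.0, 0.9, 2.9]
opening: 0.0102
grip_force: 39.0
```

{"fn": "drive_tool", "kwargs": {
  "steps": [
    {"translation":[0,0,-0.05],"angular":[0,0,0],"gripper":0.05},
    {"translation":[0,0,0],"angular":[0,0,0],"gripper":0.05}
  ]
}}

```text
t: 14.42
tool_pos: [0.4429, 0.0594, 0.1055]
tool_rot: [-2.426, -1.992, 0.003]
contact_force: [-5.5, 2.0, -1.5]
opening: 0.0103
grip_force: 39.0
```

{"fn": "drive_tool", "kwargs": {
  "steps": [
    {"translation":[0,0,-0.05],"angular":[0,0,0],"gripper":0.05},
    {"translation":[0,0,0],"angular":[0,0,0],"gripper":0.05}
  ]
}}

```text
t: 14.68
tool_pos: [0.4431, 0.0594, 0.1076]
tool_rot: [-2.426, -1.992, 0.003]
contact_force: [-6.1, 2.5, -1.5]
opening: 0.0109
grip_force: 39.1
```

{"fn": "drive_tool", "kwargs": {
  "steps": [
    {"translation":[0,0,-0.05],"angular":[0,0,0],"gripper":0.05},
    {"translation":[0,0,0],"angular":[0,0,0],"gripper":0.05}
  ]
}}

```text
t: 14.92
tool_pos: [0.4431, 0.0594, 0.1095]
tool_rot: [-2.426, -1.992, 0.003]
contact_force: [-6.1, 2.5, -2.7]
opening: 0.0105
grip_force: 39.7
```

{"fn": "drive_tool", "kwargs": {
  "steps": [
    {"translation":[0,0,-0.05],"angular":[0,0,0],"gripper":0.05},
    {"translation":[0,0,0],"angular":[0,0,0],"gripper":0.05}
  ]
}}

```text
t: 15.18
tool_pos: [0.4433, 0.0593, 0.1119]
tool_rot: [-2.426, -1.993, 0.002]
contact_force: [-5.5, 1.5, -1.7]
opening: 0.0102
grip_force: 39.8
```

The handle has risen 8 mm with only a lid-weight force of about 2 N, so the lid seems free. I'll raise it a little more and confirm by depth.

{"fn": "drive_tool", "kwargs": {
  "steps": [
    {"translation":[0,0,-0.1],"angular":[0,0,0],"gripper":0.05},
    {"translation":[0,0,-0.1],"angular":[0,0,0],"gripper":0.05},
    {"translation":[0,0,-0.1],"angular":[0,0,0],"gripper":0.05},
    {"translation":[0,0,0],"angular":[0,0,0],"gripper":0.05}
  ]
}}

```text
t: 15.68
tool_pos: [0.4445, 0.0591, 0.1248]
tool_rot: [2.427, 1.993, 0.001]
contact_force: [-3.3, 2.2, -2.3]
opening: 0.0105
grip_force: 39.5
```

```bash
python3 h.py .4425 .0596 .102 1.376; python3 -c "
from h import *
T=world(ctrl.get_image('top'));O=np.load('v.npz')['t']
xa=np.array([.981,-.194]);c=np.array([.5702,-.017])
for k in (-.08,-.04,0,.04,.08):
    r=[]
    for Q in (T,O):
        d=Q[...,:2]-c;x=d@xa;y=d@np.array([.194,.981])
        m=(abs(x-k)<.01)&(y<-.03)&(y>-.11)&(Q[...,2]>.08)&(Q[...,2]<.2);r+=[np.median(Q[m][:,2]).round(4),m.sum()]
    print(k,r)"
```

```text
t 15.68 tcp [0.4445 0.0591 0.1248] yaw 78.79 z [ 0.001 -0.    -1.   ] F [-3.3  2.2 -2.3] open 0.0105 grip 39.5 q [-0.03 -0.28  2.13 -0.    1.29  0.16]
units [ 0.   -0.05  0.57]
rot [ 0.01 -0.   -0.01]
-0.08 [np.float64(0.1204), np.int64(266), np.float64(0.1052), np.int64(302)]
-0.04 [np.float64(0.1168), np.int64(304), np.float64(0.1052), np.int64(304)]
0 [np.float64(0.1135), np.int64(295), np.float64(0.1055), np.int64(297)]
0.04 [np.float64(0.1102), np.int64(283), np.float64(0.1055), np.int64(287)]
0.08 [np.float64(0.1067), np.int64(280), np.float64(0.1054), np.int64(288)]
```

The lid tray tilts about the hinge by roughly 0.09 rad at only 2 to 3 N, so the lid isn't caught and the catch can stay untouched. I compute the arc steps.

```bash
python3 -c "
import numpy as np
f=np.linspace(.131,1.09,18);y=-.237*np.cos(f);z=-.237*np.sin(f)
print(np.c_[np.diff(y),np.diff(z)].__truediv__(.04).round(2).tolist())"
```

```text
[[0.05, -0.33], [0.07, -0.33], [0.09, -0.32], [0.11, -0.32], [0.13, -0.31], [0.14, -0.3], [0.16, -0.29], [0.18, -0.28], [0.19, -0.27], [0.21, -0.26], [0.22, -0.25], [0.23, -0.24], [0.25, -0.22], [0.26, -0.21], [0.27, -0.19], [0.28, -0.18], [0.29, -0.16]]
```

{"fn": "drive_tool", "kwargs": {
  "steps": [
    {"translation":[0,0.05,-0.33],"angular":[0,0,0],"gripper":0.05},
    {"translation":[0,0.07,-0.33],"angular":[0,0,0],"gripper":0.05},
    {"translation":[0,0.09,-0.32],"angular":[0,0,0],"gripper":0.05},
    {"translation":[0,0.11,-0.32],"angular":[0,0,0],"gripper":0.05},
    {"translation":[0,0.13,-0.31],"angular":[0,0,0],"gripper":0.05},
    {"translation":[0,0.14,-0.3],"angular":[0,0,0],"gripper":0.05}
  ]
}}

```text
t: 16.48
tool_pos: [0.4666, 0.0547, 0.2014]
tool_rot: [-2.426, -1.993, 0.003]
contact_force: [-6.9, 2.2, 1.0]
opening: 0.0102
grip_force: 38.9
```

{"fn": "drive_tool", "kwargs": {
  "steps": [
    {"translation":[0,0.16,-0.29],"angular":[0,0,0],"gripper":0.05},
    {"translation":[0,0.18,-0.28],"angular":[0,0,0],"gripper":0.05},
    {"translation":[0,0.19,-0.27],"angular":[0,0,0],"gripper":0.05},
    {"translation":[0,0.21,-0.26],"angular":[0,0,0],"gripper":0.05},
    {"translation":[0,0.22,-0.25],"angular":[0,0,0],"gripper":0.05}
  ]
}}

```text
t: 17.1
tool_pos: [0.5033, 0.0474, 0.2576]
tool_rot: [-2.424, -1.992, 0.006]
contact_force: [-15.1, 3.0, 11.1]
opening: 0.0104
grip_force: 39.0
```

{"fn": "drive_tool", "kwargs": {
  "steps": [
    {"translation":[0,0.23,-0.24],"angular":[0,0,0],"gripper":0.05},
    {"translation":[0,0.25,-0.22],"angular":[0,0,0],"gripper":0.05},
    {"translation":[0,0.26,-0.21],"angular":[0,0,0],"gripper":0.05},
    {"translation":[0,0.27,-0.19],"angular":[0,0,0],"gripper":0.05},
    {"translation":[0,0.28,-0.18],"angular":[0,0,0],"gripper":0.05},
    {"translation":[0,0.29,-0.16],"angular":[0,0,0],"gripper":0.05},
    {"translation":[0,0,0],"angular":[0,0,0],"gripper":0.05},
    {"translation":[0,0,0],"angular":[0,0,0],"gripper":0.05}
  ]
}}

```text
t: 18.1
tool_pos: [0.5682, 0.0344, 0.3075]
tool_rot: [2.425, 1.991, 0.005]
contact_force: [-6.3, 0.5, 8.8]
opening: 0.0107
grip_force: 40.9
```

```bash
python3 h.py .5675 .0346 .302 1.376; python3 -c "
from h import *
a=ctrl.get_image('scene');save(a,'s2.png');T=world(ctrl.get_image('top'))
d=T[...,:2]-np.array([.5702,-.017]);x=d@np.array([.981,-.194]);y=d@np.array([.194,.981])
m=(y<-.05)&(y>-.11)&(x<.085)&(x>-.02)&(T[...,2]>.1)&(T[...,2]<.4)
print(m.sum(),np.c_[x[m],T[m][:,2]][::max(1,m.sum()//15)].round(3).tolist())"
```

```text
t 18.1 tcp [0.5682 0.0344 0.3075] yaw 78.78 z [ 0.005 -0.001 -1.   ] F [-6.3  0.5  8.8] open 0.0107 grip 40.9 q [-0.07 -0.11  1.68 -0.    1.57  0.13]
units [ 0.   -0.02  0.14]
rot [ 0.04 -0.   -0.01]
313 [[0.082, 0.144], [0.063, 0.177], [0.051, 0.197], [0.046, 0.206], [0.024, 0.272], [0.024, 0.275], [0.024, 0.273], [0.016, 0.269], [0.016, 0.267], [0.015, 0.266], [0.015, 0.265], [0.013, 0.269], [0.006, 0.264], [0.005, 0.265], [0.005, 0.265], [0.005, 0.264]]
```

View pics/s2.png

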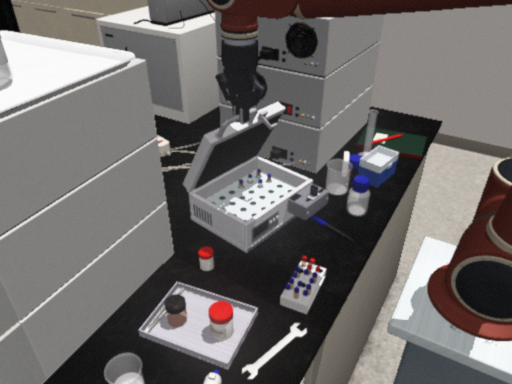

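The scene view shows the lid held open at (235,140) with the gripper on the bar. The jar is upright in the parts tray at (221,318) and the bystanders haven't moved. The lid tray floor measures about 60°, so I hand in.

```bash
python3 -c "
from station import ctrl
print(ctrl.finish_job())"
```

```text
the job is handed in; nothing more can be done
None
```

The jar stands upright in the front half of the parts tray; the tug showed the lid was not caught, so I left the catch alone, and the arm is holding the lid open by its handle at about 60°, handed in at about 18 s.

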